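# Set a chocolate block in the corner of a slicing guide

## Robot

A 6-joint arm with a two-finger parallel gripper is mounted at the origin on a cart in front of the work surface, level with it; the furniture and walls round the work are solid. World frame = base frame: x ahead of the robot, y to its left, z up, the work surface at z = 0. Lengths are in mm, angles in rad, forces in N, time in s.
With the tool pointing down it reaches from about 375 to 900 mm from the base axis. Payload 3.1 kg.
Tool frame: the origin (TCP) lies midway between the tips of the shut fingers; the grasp point (between the pads) lies 19 mm behind it (robot.pinch_z is the distance from the TCP to the grasp point, in mm); z points along the fingers, y is the line along which they close (so a half turn about z gives the same grasp; the last joint's range is limited). The gripper opens to 87 mm and grips with 3 to 60 N. Pads are 19 mm wide; open, the fingers measure 117 mm over their backs; the gripper's body (75 mm by 190 mm) begins 51 mm behind the grasp point.
Start: joints at [1.018, 0.527, 1.433, -0, 1.181, -0.178], TCP at [228.762, 581.605, 222.548] pointing down, gripper open.
Joint ranges: [-3.08, 3.08], [-0.75, 2.2], [0.22, 2.44], [-1.43, 4.57], [0, 2.65], [-2.85, 2.85]. Speed limits (rad/s): [2.79, 2.79, 3.14, 3.14, 3.14, 3.14].

## Interface

Orientations are given as a rotation vector (axis times angle).
In Python, from workcell import robot gives the robot as it stands. The module is installed in compiled form; this text tells all that it offers.
- The arm moves only by the tool drive_tool, never from a script. Its argument "moves" is text: rows parted by semicolons, each of 7 numbers parted by spaces: the closure in counts, from 0 (fully open) to 255 (shut), then the shift along the world's x, y, z in cm, then the turn, a rotation vector about the world's x, y, z in degrees. In form: hand x y z rx ry rz; .... A call has 1 to 12 rows; each row is the pose to reach, as a shift and turn from the pose commanded when the call began; what a row does not reach only later rows make up. A row lasts 1/8 s, in which the tool goes at most 62.5 mm and 10.7 degrees, less where a joint would pass 70% of its speed; a pose out of reach is approached as far as the arm can. A call with a gripper value outside its range is refused whole. The fingers move at their own pace and stop on an object; the grip force is fixed at half the most. Time passes only in rows, so rows that repeat a pose let the fingers close. It gives the time, the measured TCP pose, the force, the opening and the grip force at its end, in the units of the state.
- robot.sense(): the state, without advancing time (a new reading comes with each control period).
- robot.snapshot(name): name is "scene" or "top" or "wrist"; returns the picture (384x512x3 uint8, blue, green, red); there is no depth.
- robot.calibration(name): a dict with "mtx" (3x3 intrinsics, pixels), "pose" (4x4, takes a point from camera to world coordinates); the wrist camera has in their place "T_tool_cam" (4x4, takes a point from camera to tool coordinates, whose origin is the TCP and whose axes are the flange's). Camera axes: x right, y down, z forward; pixel columns grow to the right and rows downward; lengths in mm; the calibration is good to about 2 mm. A picture is of the moment at which its call begins: read the wrist's pose just before it. calibration takes no time and is no camera call.
- robot.hand_in(): hands the job in; it is judged then, once.
The state is a dict: "time": time; "joints": joint angles; "qvel": joint speeds; "tau": joint torques, N m; "tool_pos": TCP position; "eef_rot": TCP orientation; "force": force on the tool from outside, world axes, zero at the start; "ft_torque": the same for the moment, N m; "width": opening from 0.0 (shut) to 1.0 (fully open); "finger_force": force on a finger pad.
Only numpy, scipy, OpenCV 4.12 (cv2) and the standard library are available. Lean on these libraries where they do the work, as an engineer would, in place of code of your own. Each camera call takes 0.05 s, during which the arm holds its last target. There are 200 camera calls.

## Task

Get the chocolate block ready for slicing: take the small broken piece out of the corner of the slicing guide and put it in the empty white bowl beside the guide, and push the block along the board until it lies square and flush against both the slotted fence and the end stop. Slide the guide's follower up snug behind the block. Do all this without knocking the mug, the piping nozzles or the teaspoon about.

Things in the scene. Friction and masses are not known exactly. Their poses are not given: they have to be found in the camera images.
- fence_corner (a point): corner of the slicing guide into which the block goes: the point on the board's top, 22 mm above the worktop, where the inner faces of fence and end stop meet. Axes as the guide's: +x square into the fence (on the far side), +y square into the end stop (at the left end), z up; the free board runs 185 mm to -x and 352 mm to -y from here.
- slicing_guide: the slicing guide: a beech board on rubber feet, 375 mm (its y) by 235 mm (its x), that does not move; along its far side a slotted beech fence, at its left end a plain end stop, both 42 mm above the board; behind the fence a rail on which the follower's carriage runs. Origin on the worktop, 80 mm (-x) and 165 mm (-y) from the corner.
- chocolate_block: dark chocolate block on the guide's board, 92 mm (its x) by 140 mm (its y), 30 mm high, top moulded in 2 by 3 squares, plain upright sides, 0.4 to 0.65 kg, too wide to grasp. Origin: centre of its underside. It starts turned up to 0.25 rad from the guide's axes; flush in the corner its origin is 46 mm (guide -x) and 70 mm (guide -y) from fence_corner.
- piece_center (a point): centre of the small broken piece of chocolate, 28 mm (its x) by 40 mm (its y) by 28 mm high, 40 g; it lies on the board near the corner, in the block's way, its centre 60 to 72 mm from the fence and 38 to 48 mm from the end stop, its x within 0.2 rad of the guide's x. Across its x it has 40 mm free on either side for the fingers.
- trimmings_bowl: plain white empty round bowl for the trimmings, 125 mm wide and 55 mm high, about 0.22 kg, on the worktop to the left or the right of the guide. Origin at the centre of its underside; the inner floor lies about 11 mm above it and the inside is about 100 mm wide at the rim.
- follower (a joint): travel of the follower along the fence in m: 0 drawn right back, growing towards the end stop (guide +y). Its pushing face is 310 mm minus this value from the end stop's face, so it reads 0.170 when it touches the 140 mm block that lies against the stop. About 2 N of friction; stays where it is left; can push the block along.
- follower_back (a point): middle of the back of the follower's aluminium push plate (face turned away from the end stop), 45 mm above the worktop, 55 mm out from the fence: push here in guide +y. Plate from 4 to 102 mm out from the fence, 10 mm thick, from 2 to 48 mm above the board; carriage, arm and clamp screw over and behind the fence reach 84 mm above the worktop.
- table_mug: white mug, 82 mm across and 94 mm high, on the worktop on the other side of the guide from the bowl: leave it alone. Origin at the centre of its underside.
- nozzle_a: small steel piping nozzle standing on the worktop at the right, 20 mm across, 34 mm high: leave it alone. Origin at the centre of its underside.
- nozzle_b: a second such nozzle beside it, same size: leave it alone. Origin at the centre of its underside.
- teaspoon: steel teaspoon, 132 mm long, lying on the worktop at the left: leave it alone. Origin at its middle.
There are look-alikes about, which are no part of the job. Leave any orange or pink look-alike of the part that bears piece_center alone. There is more than one size of the chocolate_block; the job needs the larger.

How it is judged (in metres and radians):
At the end, for the whole second after the job is handed in: the block lies flat on the board, within 2 mm of the fence and of the end stop and square to them within 0.015 rad, at rest; the follower stands against its other end (within about 3 mm, joint above 0.167); the broken piece lies in the white bowl, which stands upright on the worktop (x of chocolate_block in the frame of fence_corner between -0.048 and -0.044 m and y of chocolate_block in the frame of fence_corner between -0.072 and -0.068 m and z of chocolate_block in the frame of fence_corner below 0.003 m and angle between the x axis of chocolate_block and the x axis of fence_corner, either way round below 0.015 rad and angle between chocolate_block's own z axis and vertical below 0.03 rad and linear speed of chocolate_block below 0.01 m/s and value of joint follower above 0.167 m and horizontal distance between piece_center and trimmings_bowl below 0.05 m and z of piece_center in the frame of trimmings_bowl below 0.05 m and angle between trimmings_bowl's own z axis and vertical below 0.1 rad and height (world z) of trimmings_bowl below 0.01 m); the robot touches nothing.
It fails at once if the mug is pushed or knocked (moved over 30 mm) (distance of table_mug from where it was at the start of the episode above 0.03 m).
It fails at once if a nozzle is knocked about (moved over 30 mm) (distance of any of nozzle_a, nozzle_b from where it was at the start of the episode above 0.03 m).
It fails at once if the teaspoon is pushed about (moved over 30 mm) (distance of teaspoon from where it was at the start of the episode above 0.03 m).
It also fails if it takes over 72 s, if anything falls off the work surface, if the arm or the gripper's body presses on something with over 40 N, if the wrist force passes 120 N, or if a joint passes its speed limit or range.

## Working session

There is one attempt and no reset: what is moved stays moved. The work goes in short steps, Python scripts to look and compute and a tool call to move; the robot and the scene stay as the last step left them, time stands still between calls to the robot, and variables do not carry over. Pictures are saved under pics/ and viewed, at most 10 in all, crops included, and the job is handed in when it is done.

Besides the shell and the picture viewer there is one more tool, called after "Call:" as a command line: name --argument value ..., lists and objects as JSON in quotes. drive_tool: Moves the arm, as the interface text tells. Its arguments: {"type":"object","properties":{"moves":{"type":"string"}},"required":["moves"]}

```bash
mkdir -p pics; python3 - <<'E'
from workcell import robot
import cv2
for n in("top","scene"):
    cv2.imwrite(f"pics/{n}0.png",robot.snapshot(n)); c=robot.calibration(n); print(c)
s=robot.sense(); print(s["time"],s["tool_pos"],s["eef_rot"],robot.pinch_z)
print(robot.calibration("wrist"))
E
```

```text
{'mtx': array([[354.4938611 ,   0.        , 255.70266323],
       [  0.        , 354.4938611 , 195.68148434],
       [  0.        ,   0.        ,   1.        ]]), 'pose': array([[ 8.89291179e-03, -9.98060272e-01,  6.16166400e-02,
         4.37530564e+02],
       [-9.99915804e-01, -9.45793341e-03, -8.88436217e-03,
         2.05844566e+01],
       [ 9.44989500e-03, -6.15324443e-02, -9.98060348e-01,
         1.03378077e+03],
       [ 0.00000000e+00,  0.00000000e+00,  0.00000000e+00,
         1.00000000e+00]])}
{'mtx': array([[404.45215239,   0.        , 249.73661083],
       [  0.        , 404.45215239, 191.44513012],
       [  0.        ,   0.        ,   1.        ]]), 'pose': array([[ 6.49017076e-01, -6.00287102e-01,  4.67367339e-01,
        -2.09612237e+02],
       [-7.60766616e-01, -5.09423710e-01,  4.02146292e-01,
        -5.66578019e+02],
       [-3.31522839e-03, -6.16557279e-01, -7.87303074e-01,
         1.24200368e+03],
       [ 0.00000000e+00,  0.00000000e+00,  0.00000000e+00,
         1.00000000e+00]])}
0.1 [228.40400055 581.03329069 221.64631287] [-5.85109449e-01 -3.08590167e+00  2.98653042e-03] 18.700000000000003
{'mtx': array([[328.40426795,   0.        , 253.00700543],
       [  0.        , 328.40426795, 196.25947083],
       [  0.        ,   0.        ,   1.        ]]), 'T_tool_cam': array([[-2.51616820e-04, -9.65176598e-01, -2.61599066e-01,
         7.11181236e+01],
       [ 9.99999597e-01, -1.74576494e-05, -8.97430587e-04,
         1.33647136e-01],
       [ 8.61612096e-04, -2.61599187e-01,  9.65176213e-01,
        -1.62174355e+02],
       [ 0.00000000e+00,  0.00000000e+00,  0.00000000e+00,
         1.00000000e+00]])}
```

View pics/top0.png

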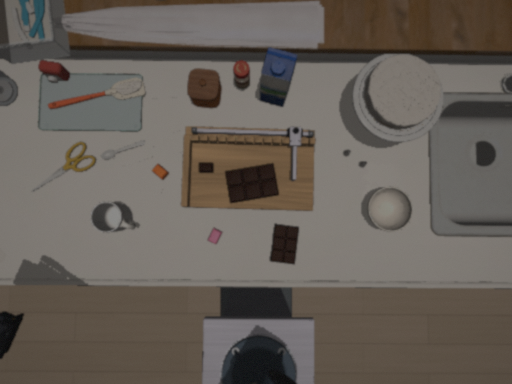

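View pics/scene0.png

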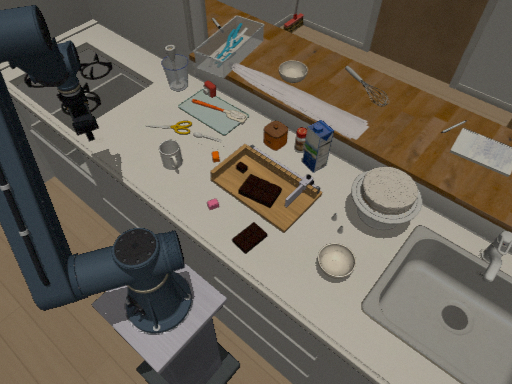

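Top view: the guide spans about (183..315, 127..210), with the dark piece at (206,168) on its board. The large block is at (252,183) on the board, and the follower is at (294,155). The white bowl is at (389,209), right of the guide. The mug is at (112,217), the nozzles at (347,153) and (362,164), and the spoon at (123,150).

Piece candidates are dark (206,168), orange (160,171) and pink (215,236). The dark one fits, as it lies on the board by the corner. Block candidates are (252,183) and the smaller one at (285,244) on the worktop. The one on the board is the larger. I'll confirm both in a crop.

```bash
cat > h.py <<'E'
from workcell import robot
import cv2, numpy as np
from scipy.spatial.transform import Rotation as R
def cam(n):
    c=robot.calibration(n)
    if n!="wrist": return c["mtx"],c["pose"]
    s=robot.sense(); T=np.eye(4); T[:3,:3]=R.from_rotvec(s["eef_rot"]).as_matrix(); T[:3,3]=s["tool_pos"]
    return c["mtx"],T@c["T_tool_cam"]
def ray(M,P,uv,z):
    uv=np.atleast_2d(np.array(uv,float)); d=(P[:3,:3]@np.linalg.inv(M)@np.c_[uv,np.ones(len(uv))].T).T
    t=(z-P[2,3])/d[:,2]; return P[:3,3]+d*t[:,None]
def proj(M,P,X):
    X=np.atleast_2d(X); c=(X-P[:3,3])@P[:3,:3]; p=c@M.T; return p[:,:2]/p[:,2:]
E
python3 - <<'E'
from h import *
im=cv2.imread("pics/top0.png"); x=cv2.resize(im[118:268,150:325],None,fx=4,fy=4,interpolation=cv2.INTER_CUBIC)
cv2.imwrite("pics/crop.png",np.clip(x*1.6,0,255).astype(np.uint8))
M,P=cam("top")
for n,uv,z in[("piece",(206,167.5),50),("block",(252,183),52),("smallblk",(285,244),20),("bowl rim",(389,209),55),("mug",(112,217),94),("noz",(347,153),34),("noz",(362,164),34),("bl",(183,207),22),("br",(313,209),22),("spoon",(123,150),5)]: print(n,ray(M,P,uv,z).round()[0])
E
```

```text
piece [576. 151.  50.]
block [533.  22.  52.]
smallblk [363. -73.  20.]
bowl rim [ 464. -358.   55.]
mug [436. 391.  94.]
noz [ 624. -248.   34.]
noz [ 593. -290.   34.]
bl [466. 218.  22.]
br [ 463. -152.   22.]
spoon [631. 400.   5.]
```

View pics/crop.png

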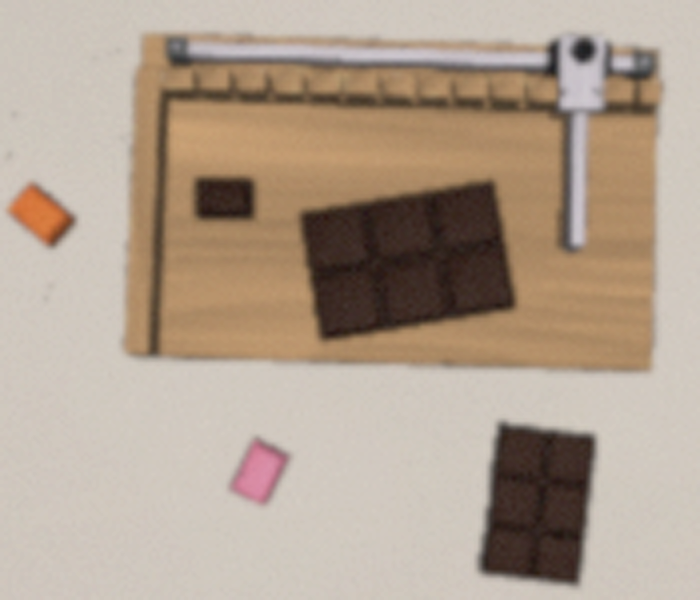

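The crop confirms it: the dark piece on the board by the corner, and the larger 2x3 block on the board. Orange, pink and the small block stay put. Moving the wrist over the guide.

Call:
drive_tool --moves "0 32 -45 8 0 0 -68;0 32 -45 8 0 0 -68;0 32 -45 8 0 0 -68;0 32 -45 8 0 0 -68;0 32 -45 8 0 0 -68;0 32 -45 8 0 0 -68;0 32 -45 8 0 0 -68;0 32 -45 8 0 0 -68;0 32 -45 8 0 0 -68;0 32 -45 8 0 0 -68;0 32 -45 8 0 0 -68;0 32 -45 8 0 0 -68"

```text
time: 1.6
tool_pos: [547.4, 132.9, 302.1]
eef_rot: [-2.208, -2.233, 0.002]
force: [0.7, -0.1, -0.1]
width: 0.997
finger_force: 0.0
```

```bash
python3 - <<'E'
from h import *
import pickle
s=robot.sense(); print(s["time"],s["tool_pos"],s["eef_rot"],s["joints"])
M,P=cam("wrist"); im=robot.snapshot("wrist"); pickle.dump((M,P),open("w1.pkl","wb")); cv2.imwrite("pics/w1.png",im)
cv2.imwrite("pics/w1b.png",np.clip(cv2.resize(im,(800,600),interpolation=cv2.INTER_CUBIC)*1.5,0,255).astype(np.uint8))
E
```

```text
1.6 [547.43623226 132.87978344 302.06219206] [-2.20815368e+00 -2.23261713e+00  1.58054984e-03] [3.95819585e-02 3.60236625e-01 1.48774888e+00 3.83618722e-04
 1.29532951e+00 2.84597489e-02]
```

View pics/w1b.png

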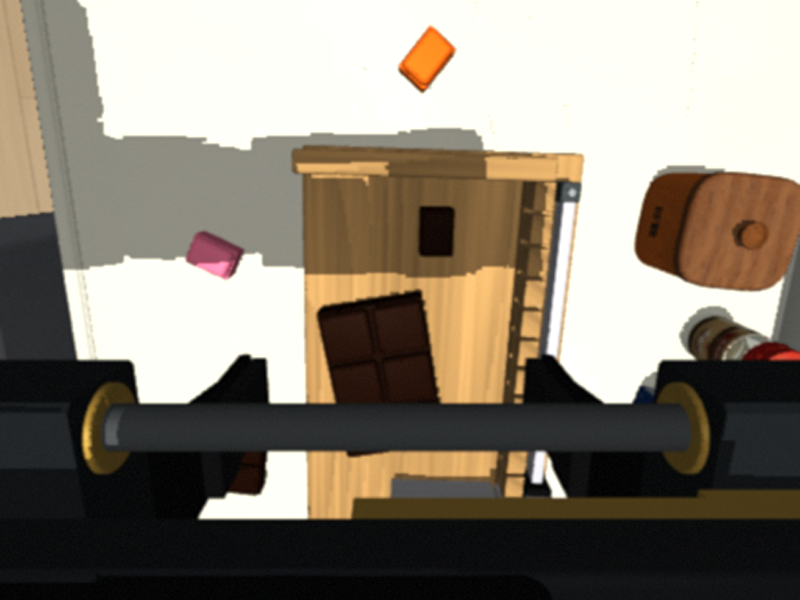

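The wrist view (800x600) shows the piece at (437,231), the block at (380,370), the end stop's foot at v≈180 and the fence's foot at u≈515. The pink and orange look-alikes are off the board. I'll rectify to the board plane for accuracy.

```bash
python3 - <<'E'
from h import *
import pickle
M,P=pickle.load(open("w1.pkl","rb")); im=cv2.imread("pics/w1.png")
# rectified: col = (245-y)*2.5 , row=(675-x)*2.4 ; same scale 2.5
S=2.5; c=np.array([[245,675],[-55,675],[-55,440],[245,440]],float)
px=proj(M,P,np.c_[c[:,1],c[:,0],np.full(4,22.)]).astype(np.float32)
dst=np.float32([[(245-a)*S,(675-b)*S] for a,b in c])
o=cv2.warpPerspective(im,cv2.getPerspectiveTransform(px,dst),(750,588),flags=cv2.INTER_CUBIC)
cv2.imwrite("pics/rect.png",np.clip(o*2.0,0,255).astype(np.uint8))
E
```

```text
(no output)
```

View pics/rect.png

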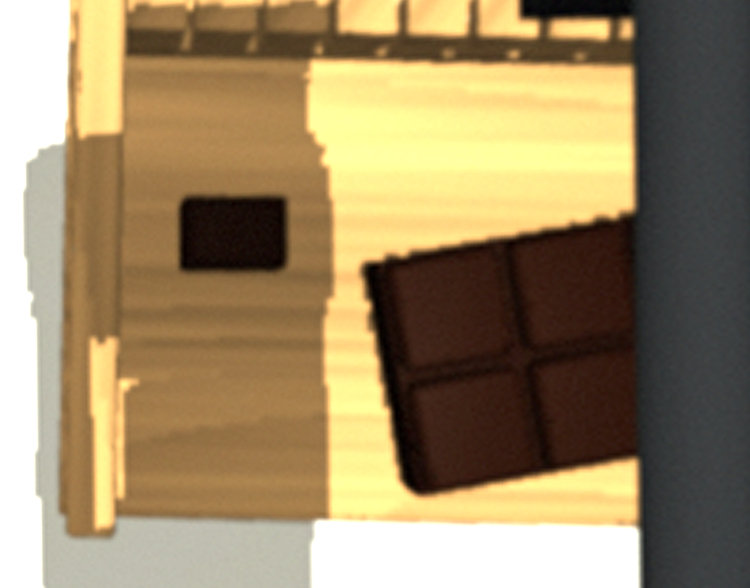

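Corner ≈ (652.5, 195), guide yaw ≈ -0.016. Piece centre ≈ (579,154), which is 72/40 mm from fence and stop, consistent with the text. Going to grasp it.

Call:
drive_tool --moves "0 3 2.2 -6 0 0 0;0 3 2.2 -12 0 0 0;0 3 2.2 -18 0 0 0;0 3 2.2 -24 0 0 0;0 3 2.2 -27.4 0 0 0;0 3 2.2 -27.4 0 0 0;255 3 2.2 -27.4 0 0 0;255 3 2.2 -27.4 0 0 0;255 3 2.2 -27.4 0 0 0;255 3 2.2 -27.4 0 0 0;255 3 2.2 -27.4 0 0 0;255 3 2.2 -27.4 0 0 0"

```text
time: 3.15
tool_pos: [578.8, 153.5, 28.6]
eef_rot: [2.211, 2.231, 0.0]
force: [-0.0, 0.1, -0.6]
width: 0.402
finger_force: 0.0
```

Call:
drive_tool --moves "255 0 0 0 0 0 0;255 0 0 0 0 0 0;255 0 0 0 0 0 0;255 0 0 0 0 0 0;255 0 0 6 0 0 0;255 0 0 12 0 0 0;255 0 0 15 0 0 0"

```text
time: 4.03
tool_pos: [580.2, 153.8, 181.9]
eef_rot: [2.209, 2.229, 0.006]
force: [-0.1, -0.5, 0.2]
width: 0.318
finger_force: 30.0
```

Call:
drive_tool --moves "255 -11.5 -51.2 0 0 0 0;255 -11.5 -51.2 0 0 0 0;255 -11.5 -51.2 0 0 0 0;255 -11.5 -51.2 0 0 0 0;255 -11.5 -51.2 0 0 0 0;255 -11.5 -51.2 0 0 0 0;255 -11.5 -51.2 0 0 0 0;255 -11.5 -51.2 0 0 0 0;255 -11.5 -51.2 0 0 0 0;255 -11.5 -51.2 0 0 0 0;255 -11.5 -51.2 0 0 0 0"

```text
time: 5.4
tool_pos: [463.7, -356.2, 178.2]
eef_rot: [-2.208, -2.231, -0.001]
force: [-0.9, -0.4, 0.1]
width: 0.318
finger_force: 30.0
```

```bash
python3 - <<'E'
from h import *
s=robot.sense(); print(s["time"],s["tool_pos"],s["joints"])
im=robot.snapshot("wrist");im2=robot.snapshot("scene")
a=cv2.resize(im,(400,300)); b=cv2.resize(im2[180:330,240:440],(400,300))
cv2.imwrite("pics/bowl.png",np.hstack([a,b]))
E
```

```text
5.4 [ 463.68003078 -356.16323441  178.15778211] [-8.46403229e-01  5.28507316e-01  1.57906102e+00  8.67871804e-04
  1.03650879e+00 -8.57117766e-01]
```

View pics/bowl.png

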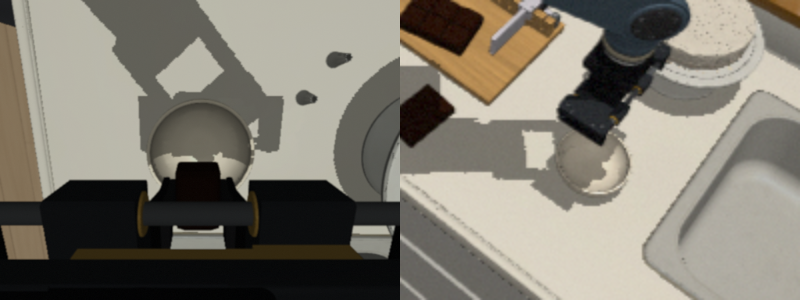

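The piece is held over the bowl: bowl centre at (200,152) in the left half, directly under the TCP by the camera geometry. Lowering and releasing with a partial opening.

Call:
drive_tool --moves "255 0 0 -6 0 0 0;255 0 0 -11 0 0 0;255 0 0 -14 0 0 0;255 0 0 -14 0 0 0;130 0 0 -14 0 0 0;130 0 0 -14 0 0 0;130 0 0 -14 0 0 0;130 0 0 -8 0 0 0;130 0 0 0 0 0 0;200 0 0 4 0 0 0;255 0 0 4 0 0 0"

```text
time: 6.88
tool_pos: [466.3, -361.1, 225.0]
eef_rot: [2.202, 2.222, -0.001]
force: [0.4, -0.2, -0.1]
width: 0.346
finger_force: 0.0
```

```bash
python3 - <<'E'
from h import *
M,P=cam("wrist")
cv2.imwrite("pics/b2.png",robot.snapshot("wrist"))
M,P=cam("top")
t=robot.snapshot("top");cv2.imwrite("pics/top2.png",t)
C=np.array([652.5,195]);yaw=-.016
print(robot.sense()["time"])
a=cv2.resize(cv2.imread("pics/b2.png"),(400,300));b=cv2.resize(t[130:220,175:325],(400,240));b=np.vstack([b,np.zeros((60,400,3),np.uint8)])
cv2.imwrite("pics/b2v.png",np.hstack([a,b]))
E
```

```text
6.975
```

View pics/b2v.png

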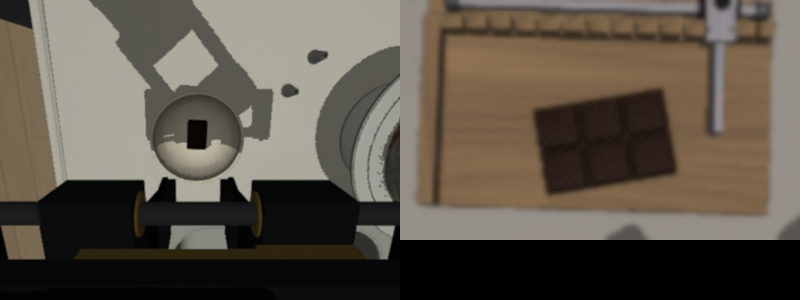

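Piece lies in the bowl at (197,134) and the bowl is upright. Now I'll measure the block's pose.

```bash
cat >> h.py <<'E'
def block(im,C=np.array([652.5,195.]),yaw=-.016,z=52):
    M,P=cam("top"); m=np.zeros(im.shape[:2],np.uint8)
    m[138:210,190:312]=(im[138:210,190:312].astype(int).sum(2)<150)*255
    m=cv2.morphologyEx(m,cv2.MORPH_CLOSE,np.ones((3,3),np.uint8))
    c=max(cv2.findContours(m,0,1)[0],key=cv2.contourArea)[:,0]
    w=ray(M,P,c,z)[:,:2].astype(np.float32); r=cv2.minAreaRect(w); b=cv2.boxPoints(r)
    g=(b-C)@np.array([[np.cos(yaw),-np.sin(yaw)],[np.sin(yaw),np.cos(yaw)]])
    return r,b.round(1),g.round(1)
E
python3 - <<'E'
from h import *
for x in block(cv2.imread("pics/top2.png")): print(x)
# corner cross-check
M,P=cam("top"); print(ray(M,P,[[192.5,142],[190,207]],22))
E
```

```text
((534.2435302734375, 24.01763153076172), (88.69581604003906, 135.1197052001953), 10.207599639892578)
[[478.6  82.6]
 [502.6 -50.3]
 [589.9 -34.6]
 [565.9  98.4]]
[[-172.1 -115.1]
 [-146.  -247.7]
 [ -59.  -230.6]
 [ -85.   -98. ]]
[[653.25208643 195.0901033   22.        ]
 [465.91287979 198.48372137  22.        ]]
```

Call:
drive_tool --moves "0 -0.9 38 0 0 0 88.5;0 -0.9 38 0 0 0 88.5;0 -0.9 38 0 0 0 88.5;0 -0.9 38 0 0 0 88.5;0 -0.9 38 0 0 0 88.5;0 -0.9 38 0 0 0 88.5;0 -0.9 38 0 0 0 88.5;0 -0.9 38 0 0 0 88.5;0 -0.9 38 0 0 0 88.5;0 -0.9 38 0 0 0 88.5;0 -0.9 38 0 0 0 88.5;0 -0.9 38 0 0 0 88.5"

```text
time: 8.48
tool_pos: [454.5, 21.5, 218.2]
eef_rot: [-0.028, -3.14, -0.0]
force: [0.2, 0.1, 0.3]
width: 1.001
finger_force: 0.0
```

```bash
python3 - <<'E'
from h import *
s=robot.sense(); print(s["time"],s["tool_pos"],s["joints"],R.from_rotvec(s["eef_rot"]).as_matrix().round(3))
E
```

```text
8.475 [454.46828894  21.53967779 218.15669062] [-1.99080720e-01  3.06856130e-01  1.84777130e+00 -2.48589489e-05
  9.87960115e-01 -1.75220608e+00] [[-1.     0.018 -0.001]
 [ 0.018  1.     0.   ]
 [ 0.001  0.    -1.   ]]
```

Call:
drive_tool --moves "0 0 0 -6 0 0 0;0 0 0 -12 0 0 0;0 0 0 -17 0 0 0;0 0 0 -19 0 0 0;0 0 0 -19 0 0 0;0 1.5 0 -19 0 0 0;0 2.2 0 -19 0 0 0;0 2.9 0 -19 0 0 0;0 3.6 0 -19 0 0 0;0 4.3 -0.1 -19 0 0 0;0 5 -0.1 -19 0 0 0;0 5.7 -0.1 -19 0 0 0"

```text
time: 9.98
tool_pos: [511.5, 20.5, 28.6]
eef_rot: [-0.027, -3.14, -0.0]
force: [-3.8, -0.1, 2.8]
width: 1.001
finger_force: 2.2
```

Call:
drive_tool --moves "0 0.6 0 0 0 0 0;0 1.2 0 0 0 0 0;0 1.8 0 0 0 0 0;0 2.4 0 0 0 0 0;0 2.6 0 0 0 0 0;0 2.8 0 0 0 0 0"

```text
time: 10.72
tool_pos: [539.6, 20.6, 28.5]
eef_rot: [-0.027, -3.141, 0.0]
force: [-5.3, -0.1, 3.5]
width: 1.004
finger_force: 2.1
```

```bash
python3 - <<'E'
from h import *
t=robot.snapshot("top");cv2.imwrite("pics/top3.png",t)
for x in block(t): print(x)
E
```

```text
((500.8895263671875, 80.2577896118164), (80.62712097167969, 227.10226440429688), 0.5225644111633301)
[[459.5 193.4]
 [461.6 -33.7]
 [542.2 -32.9]
 [540.2 194.2]]
[[-192.9   -4.7]
 [-187.2 -231.7]
 [-106.6 -229.7]
 [-112.3   -2.6]]
```

Call:
drive_tool --moves "0 0.2 0 0 0 0 0;0 0.4 0 0 0 0 0;0 0.6 0 0 0 0 0;0 0.6 0 0 0 0 0"

```text
time: 11.28
tool_pos: [545.6, 20.6, 28.5]
eef_rot: [-0.027, -3.141, -0.0]
force: [-4.3, 0.3, 1.7]
width: 0.999
finger_force: 2.0
```

Call:
drive_tool --moves "0 0.1 0 0 0 0 0;0 0.2 0 0 0 0 0;0 0.2 0 0 0 0 0"

```text
time: 11.65
tool_pos: [545.5, 20.7, 28.5]
eef_rot: [-0.027, -3.137, -0.0]
force: [-7.3, -1.1, 4.0]
width: 1.001
finger_force: 3.6
```

Call:
drive_tool --moves "0 0.1 0 0 0 0 0;0 0.2 0 0 0 0 0;0 0.2 0 0 0 0 0"

```text
time: 12.02
tool_pos: [545.6, 20.9, 28.4]
eef_rot: [-0.028, -3.133, -0.001]
force: [-8.9, -1.4, 6.7]
width: 1.002
finger_force: 5.0
```

Call:
drive_tool --moves "0 0.1 0 0 0 0 0;0 0.2 0 0 0 0 0;0 0.2 0 0 0 0 0"

```text
time: 12.4
tool_pos: [545.6, 21.0, 28.3]
eef_rot: [-0.028, -3.129, -0.002]
force: [-12.8, -1.8, 9.6]
width: 0.998
finger_force: 6.4
```

Contact is steady at 545.6 with rising force, so the block is against the fence. Backing off, shutting the fingers and going behind the follower.

Call:
drive_tool --moves "0 -2.5 0 0 0 0 0;0 -2.5 0 0 0 0 0;255 -2.5 0 5 0 0 0;255 -2.5 -2 10 0 0 0;255 0 -8 10 0 0 0;255 2 -13 10 0 0 0;255 4.1 -15.6 10 0 0 0;255 4.1 -15.6 10 0 0 0;255 4.1 -15.6 10 0 0 0;255 4.1 -15.6 10 0 0 0;255 4.1 -15.6 10 0 0 0;255 4.1 -15.6 10 0 0 0"

```text
time: 13.9
tool_pos: [592.6, -134.7, 128.7]
eef_rot: [0.025, 3.141, -0.0]
force: [0.1, -0.8, -0.0]
width: 0.016
finger_force: 0.0
```

```bash
python3 - <<'E'
from h import *
s=robot.sense(); print(s["time"],s["tool_pos"],s["width"])
t=robot.snapshot("top");cv2.imwrite("pics/top4.png",t)
for x in block(t): print(x)
w=robot.snapshot("wrist")
a=cv2.resize(t[125:215,175:325],(500,300),interpolation=cv2.INTER_CUBIC);b=cv2.resize(w,(400,300))
cv2.imwrite("pics/f.png",np.vstack([a,np.hstack([b,np.zeros((300,100,3),np.uint8)])]))
E
```

```text
13.9 [ 592.64375592 -134.7250731   128.67146308] 0.015674807827703245
((606.9208984375, -21.99376678466797), (107.18231201171875, 212.98558044433594), 0.632061243057251)
[[ 552.2   83.9]
 [ 554.5 -129.1]
 [ 661.7 -127.9]
 [ 659.3   85.1]]
[[ -98.6 -112.7]
 [ -92.8 -325.6]
 [  14.3 -322.7]
 [   8.6 -109.8]]
```

View pics/f.png

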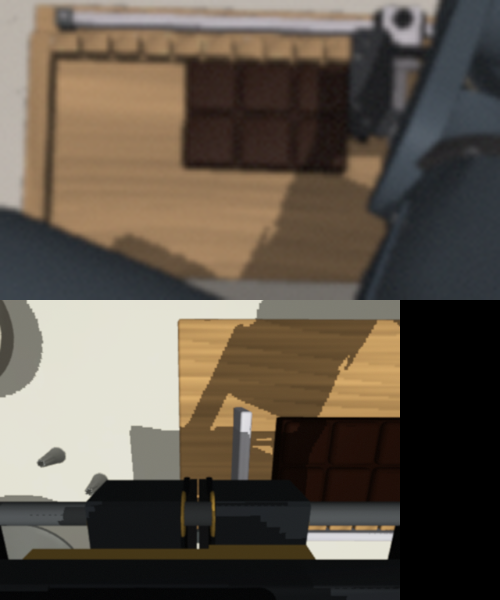

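Block lies along the fence, from (185,165) to (345,60) in the upper panel. The follower plate is left of the shut fingers at y≈-100. Going down behind it and pushing +y.

Call:
drive_tool --moves "255 0 0 -5 0 0 0;255 0 0 -8.9 0 0 0;255 0 0 -8.9 0 0 0;255 0 1 -8.9 0 0 0;255 0 2 -8.9 0 0 0;255 0 3 -8.9 0 0 0;255 0.1 4 -8.9 0 0 0;255 0.1 5 -8.9 0 0 0"

```text
time: 15.0
tool_pos: [594.6, -85.1, 40.3]
eef_rot: [0.026, 3.139, -0.002]
force: [0.1, -2.8, 1.8]
width: 0.007
finger_force: 1.3
```

Call:
drive_tool --moves "255 0 1 0 0 0 0;255 0 2 0 0 0 0;255 0.1 3 0 0 0 0;255 0.1 4 0 0 0 0;255 0.1 5 0 0 0 0;255 0.1 6 0 0 0 0"

```text
time: 15.75
tool_pos: [595.6, -25.9, 40.0]
eef_rot: [0.026, 3.14, -0.003]
force: [-0.1, -4.9, 3.2]
width: 0.006
finger_force: 2.8
```

Call:
drive_tool --moves "255 0 1 0 0 0 0;255 0 2 0 0 0 0;255 0.1 3 0 0 0 0;255 0.1 3.7 0 0 0 0;255 0.1 4 0 0 0 0"

```text
time: 16.38
tool_pos: [596.4, 14.5, 39.9]
eef_rot: [0.026, 3.14, -0.002]
force: [0.1, -5.4, 4.0]
width: 0.004
finger_force: 3.0
```

Call:
drive_tool --moves "255 0 0.4 0 0 0 0;255 0 0.8 0 0 0 0;255 0 1.1 0 0 0 0;255 0 1.1 0 0 0 0"

```text
time: 16.88
tool_pos: [596.5, 25.5, 39.8]
eef_rot: [0.027, 3.14, -0.0]
force: [1.7, -3.7, 3.4]
width: 0.003
finger_force: 2.1
```

Call:
drive_tool --moves "255 0 0.2 0 0 0 0;255 0 0.4 0 0 0 0;255 0 0.4 0 0 0 0"

```text
time: 17.25
tool_pos: [596.6, 29.4, 39.8]
eef_rot: [0.027, 3.14, -0.001]
force: [2.1, -4.3, 4.3]
width: 0.005
finger_force: 2.5
```

Call:
drive_tool --moves "255 0 0.2 0 0 0 0;255 0 0.3 0 0 0 0;255 0 0.3 0 0 0 0"

```text
time: 17.62
tool_pos: [596.6, 32.3, 39.8]
eef_rot: [0.027, 3.14, -0.001]
force: [1.5, -3.4, 3.2]
width: 0.006
finger_force: 2.5
```

Call:
drive_tool --moves "255 0 0.2 0 0 0 0;255 0 0.3 0 0 0 0;255 0 0.3 0 0 0 0"

```text
time: 18.0
tool_pos: [596.7, 35.3, 39.8]
eef_rot: [0.027, 3.139, -0.001]
force: [1.5, -4.7, 3.8]
width: 0.003
finger_force: 2.5
```

Call:
drive_tool --moves "255 0 0.2 0 0 0 0;255 0 0.3 0 0 0 0;255 0 0.3 0 0 0 0"

```text
time: 18.38
tool_pos: [596.8, 36.2, 39.9]
eef_rot: [0.025, 3.14, -0.005]
force: [2.2, -11.8, 4.2]
width: 0.003
finger_force: 5.8
```

Call:
drive_tool --moves "255 0 0.1 0 0 0 0;255 0 0.2 0 0 0 0;255 0 0.2 0 0 0 0"

```text
time: 18.75
tool_pos: [596.8, 36.3, 39.9]
eef_rot: [0.024, 3.14, -0.009]
force: [0.9, -17.1, 3.6]
width: 0.007
finger_force: 8.8
```

Force rises with the TCP stalled at y=36.3, so the block is against the stop. Now reseating it against the fence with two open fingers.

Call:
drive_tool --moves "255 0 -3 0 0 0 0;255 0 -3 4 0 0 0;255 0 -3 10 0 0 0;0 -4 2 10 0 0 0;0 -7.6 8.4 10 0 0 0;0 -7.6 8.4 10 0 0 0;0 -7.6 8.4 10 0 0 0;0 -7.6 8.4 10 0 0 0;0 -7.6 8.4 10 0 0 0;0 -7.6 8.4 5 0 0 0;0 -7.6 8.4 -1.1 0 0 0;0 -7.6 8.4 -1.1 0 0 0"

```text
time: 20.25
tool_pos: [521.1, 123.4, 25.6]
eef_rot: [-0.03, -3.14, 0.0]
force: [-0.8, -0.3, -0.6]
width: 0.94
finger_force: 0.0
```

Call:
drive_tool --moves "0 1 0 0 0 0 0;0 2 0 0 0 0 0;0 2.4 0 0 0 0 0;0 2.7 0 0 0 0 0;0 2.9 0 0 0 0 0;0 2.9 0 0 0 0 0"

```text
time: 21.0
tool_pos: [547.6, 124.7, 28.5]
eef_rot: [-0.027, -3.139, 0.0]
force: [-2.2, 0.4, 1.3]
width: 1.0
finger_force: 1.0
```

Call:
drive_tool --moves "0 0.2 0 0 0 0 0;0 0.4 0 0 0 0 0;0 0.6 0 0 0 0 0;0 0.6 0 0 0 0 0"

```text
time: 21.5
tool_pos: [547.7, 124.8, 27.9]
eef_rot: [-0.028, -3.127, 0.0]
force: [-10.9, -0.2, 7.0]
width: 0.999
finger_force: 5.4
```

Call:
drive_tool --moves "0 -3 0 0 0 0 0;0 -3 0 0 0 0 0;0 -3 0 6 0 0 0;255 -3 -2 11 0 0 0;255 2 -6 11 0 0 0;255 4 -12 11 0 0 0;255 4.2 -12 11 0 0 0;255 4.2 -12 11 0 0 0;255 4.2 -12 11 0 0 0;255 4.2 -12 11 0 0 0;255 4.2 -12 11 0 0 0"

```text
time: 22.88
tool_pos: [596.5, 5.5, 138.6]
eef_rot: [-0.024, -3.141, -0.0]
force: [0.1, 1.2, 0.3]
width: 0.17
finger_force: 0.0
```

```bash
python3 - <<'E'
from h import *
s=robot.sense(); print(s["time"],s["tool_pos"],s["width"])
t=robot.snapshot("top");cv2.imwrite("pics/top5.png",t)
w=robot.snapshot("wrist")
a=cv2.resize(t[125:215,175:325],(500,300),interpolation=cv2.INTER_CUBIC);b=cv2.resize(w,(400,300))
cv2.imwrite("pics/g.png",np.clip(1.4*np.vstack([a,np.hstack([b,np.zeros((300,100,3),np.uint8)])]),0,255).astype(np.uint8))
E
```

```text
22.875 [596.49888768   5.54254285 138.60089641] 0.17045410421089877
```

View pics/g.png

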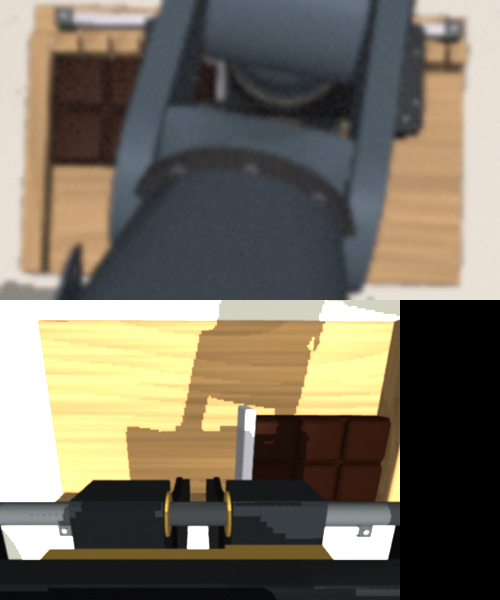

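Block sits in the corner by the end stop and fence, with the follower behind it (lower panel 245,440). One last snugging push on the follower.

Call:
drive_tool --moves "255 0 0 -4 0 0 0;255 0 0 -8 0 0 0;255 0 0 -9.9 0 0 0;255 0 0 -9.9 0 0 0;255 0 1 -9.9 0 0 0;255 0 2 -9.9 0 0 0;255 0 2.8 -9.9 0 0 0;255 0 3.1 -9.9 0 0 0;255 0 3.3 -9.9 0 0 0;255 0 3.6 -9.9 0 0 0;255 0 3.6 -9.9 0 0 0"

```text
time: 24.35
tool_pos: [597.0, 36.3, 40.3]
eef_rot: [0.023, 3.141, -0.01]
force: [-2.3, -13.6, 4.3]
width: 0.003
finger_force: 7.2
```

Call:
drive_tool --moves "255 0 -1 0 0 0 0;255 0 -3 0 0 0 0;255 0 -3 6 0 0 0;255 0 -3 12 0 0 0;255 0 -3 18 0 0 0;255 -6 -8 18 0 0 0;255 -15 -20 18 0 0 0;255 -15 -26 18 0 0 0;255 -15 -30 18 0 0 0;255 -15 -30 18 0 0 0;255 -15 -30 18 0 0 0;255 -15 -30 18 0 0 0"

```text
time: 25.85
tool_pos: [446.2, -259.5, 219.3]
eef_rot: [-0.03, -3.141, -0.002]
force: [-0.2, -0.1, 0.1]
width: -0.0
finger_force: 0.0
```

```bash
python3 - <<'E'
from h import *
s=robot.sense(); print(s["time"],s["tool_pos"],s["force"])
t=robot.snapshot("top");cv2.imwrite("pics/top6.png",t)
for x in block(t): print(x)
a=cv2.resize(t[110:230,90:420],(800,291),interpolation=cv2.INTER_CUBIC);b=cv2.resize(t[128:218,175:325],(500,300),interpolation=cv2.INTER_CUBIC)
cv2.imwrite("pics/end.png",np.clip(1.4*np.vstack([a,np.hstack([b,np.zeros((300,300,3),np.uint8)])]),0,255).astype(np.uint8))
E
```

```text
25.85 [ 446.15564938 -259.53820024  219.27351645] [-0.16278187 -0.08163052  0.12372454]
((602.9412841796875, 128.587158203125), (136.69224548339844, 94.18350219726562), 89.16914367675781)
[[554.9  60.9]
 [649.   59.6]
 [651.  196.2]
 [556.8 197.6]]
[[ -95.5 -135.6]
 [  -1.3 -135.5]
 [  -1.5    1.2]
 [ -95.7    1.1]]
```

View pics/end.png

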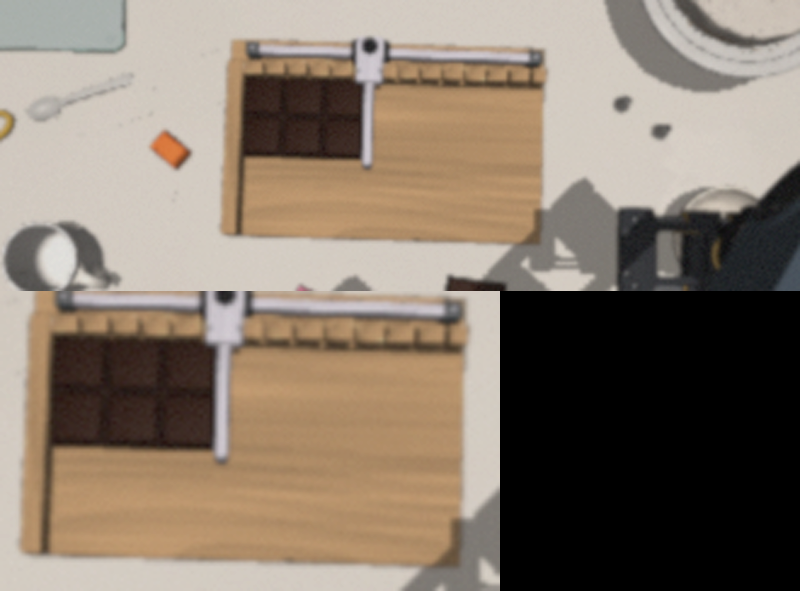

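The final view shows the block square in the corner (50..213, 335..445 in the lower panel), the follower against it, and the mug, nozzles and spoon undisturbed. Handing in.

```bash
python3 -c "
from workcell import robot
print(robot.hand_in())"
```

```text
the job is handed in; nothing more can be done
None
```

The job is handed in at about 26 s, verdict not shown: the broken piece is in the white bowl, the block looks square and flush in the corner with the follower snug behind it, and the mug, nozzles and teaspoon look undisturbed.

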